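# Key the shell-painting spindle into the turntable hub and hold it home

### The job

Take the spindle with the orange scallop shell out of the wooden rack, put its shaft into the bore of the turntable's pulley hub and turn it until its key slips into the keyway, then push it fully home against the ejector spring, so that its flange sits on the hub. Finish while still holding it pressed down, ready for someone to tighten the locking screw: do not let go. Leave the other spindle, the pencil basket, the tub and the paint jar where they are.

Things in the scene. Friction and masses are not known exactly. Their poses are not given: they have to be found in the camera images.
- spindle: Spindle to fit, about 160 g, upright in the rack. Origin: centre of its shaft's lower end, z up. From the bottom: steel shaft 20 mm in diameter, 34 mm long, lowest 6 mm tapering to 12 mm at the tip; steel flange 48 mm in diameter, 34 to 39 mm; pale wooden grip, 39 to 89 mm; orange ribbed shell, 40 mm wide, up to 101.5 mm.
- grip (a point): On the spindle's axis, 68 mm above its lower end: a good height to grip. The grip is 30 x 30 mm square, its faces square to the spindle's x and y. A red stripe down its +x face and on the flange shows which side the key is on.
- key (a point): Lower outer end of the spindle's brass key (hidden in the rack at the start): on its +x side, 15 mm from the axis, 12 mm above the shaft's lower end. The key is 6 mm wide and runs up to the flange, 12 to 34 mm; the shaft's lowest 12 mm is plain and round and goes into the bore at any angle.
- shoulder (a point): On the spindle's axis at the underside of its flange, 34 mm above its lower end; axes as the spindle's. This face rests on the rack's top at the start, and must sit on the hub's rim at the end.
- turntable: Fixed grey round base, 184 mm in diameter, 30 mm high; origin at the centre of its underside. A black switch box on its +x side reaches 102 mm from the axis. On its centre stands the aluminium hub, which does not turn: a pulley 84 mm in diameter from 30 to 52 mm above the table, then a collar about 62 mm in diameter up to its rim at 90 mm.
- mouth (a point): Centre of the bore's mouth on the hub's rim, 90 mm above the table, axes as the base's. Vertical bore 23 mm in diameter, 38 mm deep, with one keyway, 9.2 mm wide, out to 17 mm from the axis, open at the top, marked by a short red line on the rim. While the key rides on the rim the shoulder is 22 mm above it; it drops when the key finds the keyway (play about 0.12 rad either way).
- index (a point): White index line on the base's top, on its +x side, 66 mm from the axis. The keyway's own direction is not read out: it differs each time, within 0.5 rad either side of the direction from the axis to this line (the base's +x). Look for it, or feel for it by turning the spindle with its key pressed on the rim at some 5 N.
- ejector (a joint): Brass spring pin inside the bore, in m pressed down: 0 = up (its top 20 mm below the rim), 0.014 = where the spindle is fully home. It pushes up with 3 N at first contact and 8.6 N at 0.014, enough to lift the spindle again when let go.
- rack: Fixed wooden block 220 x 75 x 50 mm high, origin at the centre of its underside, long side along its x. Two round through holes, 34 mm in diameter, at x = -60 and +60 mm hold the two spindles, in either order; their flanges rest on its top.
- spare: The other spindle, to be left: as tall as the first, blue square grip, brown snail shell on top, origin at the lower end of its shaft.
- basket: Red plastic basket of pencils, 110 x 180 x 65 mm high, origin at the centre of its underside; to be left.
- tub: Clear plastic tub, 150 mm in diameter, 110 mm high, origin at the centre of its underside; to be left.
- jar: Yellow paint jar with a white lid, 52 mm in diameter, 75 mm high, origin at the centre of its underside; to be left.

How it is judged:
By the outcome, as a careful person would: the job done as asked, in the order asked, and still so for the second after the job is handed in, while the arm keeps its last pose, push and grip.
It also fails if it takes over 51 s, if anything falls off the work surface, if the arm or the gripper's body presses on something with over 40 N, if the wrist force passes 120 N, or if a joint passes its speed limit or range.

### The arm

A 7-joint arm with a two-finger parallel gripper is mounted at the origin on the work surface. World frame = base frame: x ahead of the robot, y to its left, z up, the work surface at z = 0. Lengths are in m, angles in degrees, forces in N, time in s.
With the tool pointing down it reaches from about 0.425 to 0.825 m from the base axis. Payload 3.6 kg.
Tool frame: the origin (TCP) lies on the centre line of the jaws, within the pads' length; the fingertips stand ctrl.tips_ahead ahead of it and the grasp point (between the pads) lies 6 mm ahead of it (ctrl.tips_ahead is the distance from the TCP to the fingertips, in m); z points along the fingers, y is the line along which they close (so a half turn about z gives the same grasp; the last joint's range is limited). The gripper opens to 93 mm and grips with 3 to 60 N. Pads are 15 mm wide; open, the fingers measure 128 mm over their backs; the gripper's body (75 mm by 188 mm) begins 65 mm behind the grasp point.
Start: joints at [-64.544, 35.231, -0.722, 81.555, 0.464, 63.22, -2.315], TCP at [0.295, 0.579, 0.244] pointing down, gripper open.
Joint ranges: [-178.69, 178.69], [-17.37, 117.87], [-77.05, 75.6], [15.02, 138.74], [-78.02, 258.01], [0.78, 113.62], [-162.83, 162.83]. Speed limits (degrees/s): [159.86, 159.86, 180, 180, 180, 180, 180].

### API

Orientations are given as [roll, pitch, yaw] about the fixed x, y, z axes, in that order (R = Rz(yaw) Ry(pitch) Rx(roll)).
In Python, from workcell import ctrl gives the robot as it stands.
- The arm moves only by the shell command python3 -m creep 'ROWS' [OPENING] [FORCE]. ROWS is JSON, a list of rows, each a list of 4 numbers: the shift along the tool's x, y, z in m, then the turn about the tool's z in rad. A call has 1 to 20 rows; each row is the pose to reach, as a shift and turn from the pose commanded when the call began, along the tool's axes at that moment; what a row does not reach only later rows make up. A row lasts 1/12 s, in which the tool goes at most 41.7 mm and 7.16 degrees, less where a joint would pass 70% of its speed; a pose out of reach is approached as far as the arm can. A call with a gripper value outside its range is refused whole. OPENING is the gripper's target within -1 to 1 (fully open at 1, half-way at 0, shut at -1), set as the call begins (- or left out, the last holds). The fingers move at their own pace and stop on an object; FORCE is the grip in N (left out, the last holds). Time passes only in rows, so rows that repeat a pose let the fingers close. It gives the time, the measured TCP pose, the force, the opening and the grip force at its end, in the units of the state.
- ctrl.read_state(): the state, without advancing time (a new reading comes with each control period).
- ctrl.camera(name): name is "scene" or "top"; returns the picture (384x512x3 uint8, blue, green, red); there is no depth.
- ctrl.camera_model(name): a dict with "fov_y" (degrees; the focal length in pixels is half the picture's height over the tangent of half this angle, whatever the lens; pixels are square), "cx", "cy" (the principal point, pixels), "camera_from_world" (4x4, takes a point from world to camera coordinates). Camera axes: x right, y up, looking along -z (the intrinsics and any distortion apply to the point x, -y, -z); pixel columns grow to the right and rows downward; lengths in m; the calibration is good to about 2 mm. A picture is of the moment at which its call begins. camera_model takes no time and is no camera call.
- ctrl.sign_off(): hands the job in; it is judged then, once.
The state is a dict: "time_s": time; "joint_pos": joint angles; "dq": joint speeds; "tau": joint torques, N m; "eef_pos": TCP position; "eef_rot": TCP orientation; "wrist_force": force on the tool from outside, world axes, zero at the start; "torque": the same for the moment, N m; "gripper_width": finger opening in m; "finger_force": force on a finger pad.
Only numpy, scipy, OpenCV 4.12 (cv2) and the standard library are available. Lean on these libraries where they do the work, as an engineer would, in place of code of your own. Each camera call takes 0.05 s, during which the arm holds its last target. There are 200 camera calls.

## Working session

There is one attempt and no reset: what is moved stays moved. The work goes in short steps, Python scripts to look and compute and a shell command to move; the robot and the scene stay as the last step left them, time stands still between calls to the robot, and variables do not carry over. Pictures are saved under pics/ and viewed, at most 10 in all, crops included, and the job is handed in when it is done.

```bash
mkdir -p pics; ls; python3 - <<'E'
from workcell import ctrl
import cv2
for n in("scene","top"):
    cv2.imwrite(f"pics/{n}0.png",ctrl.camera(n)); m=ctrl.camera_model(n); print(n,m)
s=ctrl.read_state(); print(s, ctrl.tips_ahead)
E
```

```text
pics
scene {'fov_y': 55.27203490755717, 'cx': 259.21186250728107, 'cy': 190.80559167468311, 'camera_from_world': array([[-0.80847507,  0.58851173,  0.0046921 ,  0.51050515],
       [-0.38629863, -0.53666342,  0.75017714,  0.16195646],
       [ 0.44400612,  0.60468696,  0.66122027, -1.28875327],
       [ 0.        ,  0.        ,  0.        ,  1.        ]])}
top {'fov_y': 53.161002322796385, 'cx': 257.5875495071256, 'cy': 189.84846660347688, 'camera_from_world': array([[-2.99883280e-03, -9.99901053e-01,  1.37437401e-02,
        -4.32332399e-02],
       [ 9.80224210e-01, -2.19801639e-04,  1.97889992e-01,
        -5.89549473e-01],
       [-1.97867391e-01,  1.40653858e-02,  9.80127880e-01,
        -1.01278673e+00],
       [ 0.00000000e+00,  0.00000000e+00,  0.00000000e+00,
         1.00000000e+00]])}
{'time_s': 0.1, 'joint_pos': array([-64.54472739,  35.2841572 ,  -0.72232032,  81.63213952,
         0.46511795,  63.22126496,  -2.3162884 ]), 'dq': array([-0.00645348, -0.13809032, -0.04923368, -0.22936672, -0.02542817,
       -0.0525901 , -0.01070642]), 'tau': array([ 1.34503156e-03, -4.60040081e+01,  2.10202206e-01, -1.66243744e+01,
       -6.11205725e-02,  1.69226975e-02,  1.18317357e-04]), 'eef_pos': array([0.29452249, 0.57869582, 0.24259193]), 'eef_rot': array([-1.79865366e+02,  2.95678176e-03,  1.53028620e+02]), 'wrist_force': array([-0.32303032, -0.25387748,  0.14262726]), 'torque': array([-0.0374305 ,  0.00720001, -0.00624152]), 'finger_force': 0.0, 'gripper_width': 0.09329514298795173} 0.025
```

View pics/scene0.png

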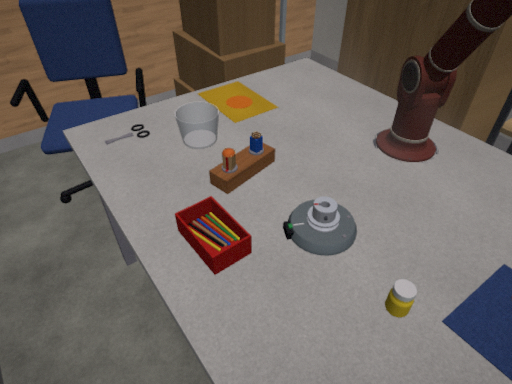

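View pics/top0.png

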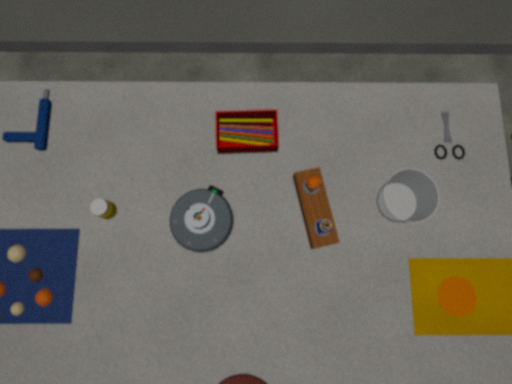

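The scene view shows the orange-shell spindle at about (229,158), the blue one at (256,142) and the hub at (324,212). In the top view, orange is at (313,183), the hub at (201,217) and the index/switch box toward (215,190). I'll enlarge both.

```bash
cat > h.py <<'E'
import numpy as np
from workcell import ctrl
def K(n):
    m=ctrl.camera_model(n); f=192/np.tan(np.radians(m["fov_y"]/2)); return m,f
def world(n,u,v,z):
    m,f=K(n); T=m["camera_from_world"]; R,t=T[:3,:3],T[:3,3]
    d=R.T@np.array([(u-m["cx"])/f,-(v-m["cy"])/f,-1]); c=-R.T@t
    return c+d*(z-c[2])/d[2]
def pix(n,p):
    m,f=K(n); q=m["camera_from_world"]@np.r_[p,1]
    return np.array([m["cx"]+f*q[0]/-q[2], m["cy"]-f*q[1]/-q[2]])
E
python3 - <<'E'
import cv2,numpy as np
a=cv2.imread("pics/top0.png");b=cv2.imread("pics/scene0.png")
A=lambda im,x,y,w,h:cv2.resize(im[y:y+h,x:x+w],(400,300),interpolation=cv2.INTER_CUBIC)
# scale: 80x60 ->400x300 = x5 ; 
o=np.vstack([np.hstack([A(a,161,187,80,60),A(a,290,165,100,75)]),np.hstack([A(b,280,190,80,60),A(b,205,130,80,60)])])
cv2.imwrite("pics/crop0.png",o)
E
```

```text
(no output)
```

View pics/crop0.png

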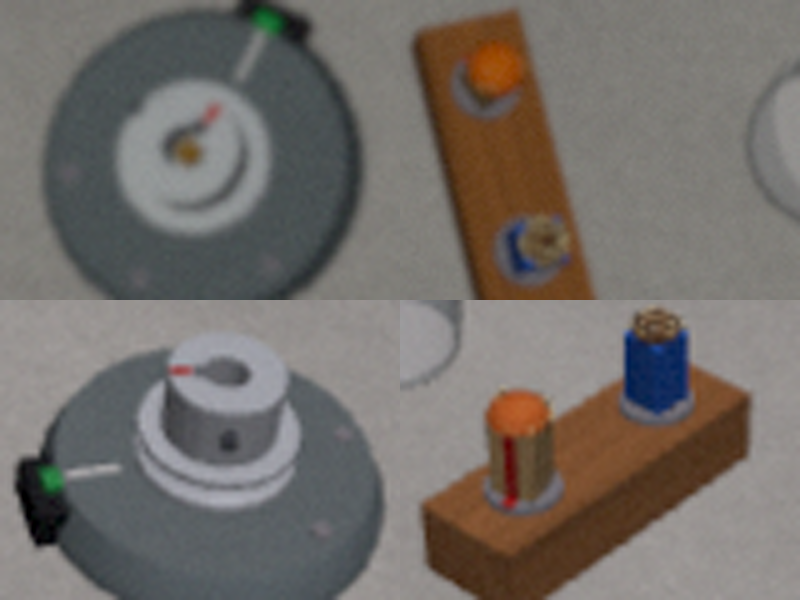

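Top crop: bore at ≈(187,150), red mark at (212,113), index line running (237,80)→(265,33). Scene crop: rim centre at ≈(228,72), red mark (170–190,71). The orange spindle's red stripe runs down (510,435→505).

```bash
python3 - <<'E'
from h import *
np.set_printoptions(precision=4,suppress=True)
T=lambda x,y:(161+x/5-.4,187+y/5-.4); T2=lambda x,y:(290+(x-400)/4-.4,165+y/4-.4)
S=lambda x,y:(280+x/5-.4,190+(y-300)/5-.4); S2=lambda x,y:(205+(x-400)/5-.4,130+(y-300)/5-.4)
def w(l,n,p,z): print(l,n,world(n,*p,z))
w("base c","top",T(202,165),.03); w("pulley c","top",T(193,157),.052)
w("rim c","top",T(186,146),.09); w("rim c","scene",S(227,372),.09)
w("red","top",T(212,113),.09); w("red","scene",S(180,371),.09)
for p in((237,80),(265,33)): w("idx","top",T(*p),.03)
for p in((120,467),(65,474)): w("idx","scene",S(*p),.03)
# orange: shell top z=.016+.1015=.1175; flange z .055
w("shell","top",T2(495,67),.117); w("shell","scene",S2(518,410),.117)
w("flange","top",T2(487,85),.055); w("flange","scene",S2(524,489),.055)
w("stripe bot","scene",S2(511,498),.055);w("stripe bot","scene",S2(510,490),.057);w("stripe top","scene",S2(510,437),.105)
w("blueflange","top",T2(533,250),.055); w("blueflange","scene",S2(657,402),.055); w("blueshell","scene",S2(658,322),.1175)
# rack corners top z=.05
for p in((415,33),(520,10)): w("rack","top",T2(*p),.05)
for p in((422,503),(510,555),(749,397)): w("rack","scene",S2(*p),.05)
E
```

```text
base c top [0.5098 0.1153 0.03  ]
pulley c top [0.5115 0.1175 0.052 ]
rim c top [0.5126 0.1161 0.09  ]
rim c scene [0.5135 0.1203 0.09  ]
red top [0.5304 0.1027 0.09  ]
red scene [0.5323 0.1058 0.09  ]
idx top [0.5584 0.0967 0.03  ]
idx top [0.5856 0.0813 0.03  ]
idx scene [0.5593 0.0984 0.03  ]
idx scene [0.5859 0.0853 0.03  ]
shell top [ 0.6008 -0.1916  0.117 ]
shell scene [ 0.6092 -0.1826  0.117 ]
flange top [ 0.6018 -0.1957  0.055 ]
flange scene [ 0.6055 -0.1876  0.055 ]
stripe bot scene [ 0.6165 -0.1848  0.055 ]
stripe bot scene [ 0.6141 -0.1895  0.057 ]
stripe top scene [ 0.6186 -0.1774  0.105 ]
blueflange top [ 0.4855 -0.2239  0.055 ]
blueflange scene [ 0.4883 -0.2144  0.055 ]
blueshell scene [ 0.4904 -0.2104  0.1175]
rack top [ 0.6407 -0.1463  0.05  ]
rack top [ 0.6576 -0.2218  0.05  ]
rack scene [ 0.659  -0.2173  0.05  ]
rack scene [ 0.6422 -0.1455  0.05  ]
rack scene [ 0.4329 -0.1903  0.05  ]
```

```bash
python3 - <<'E'
from h import *
import cv2
b=cv2.imread("pics/scene0.png")
x0,y0,k=212,140,10
cr=cv2.resize(b[y0:y0+30,x0:x0+36],None,fx=k,fy=k,interpolation=cv2.INTER_CUBIC)
out=[cr.copy()]
C=np.array([.604,-.191])
def P(p): return tuple(int(v) for v in (pix("scene",p)-[x0,y0]+.5)*k)
for a in (13,25,37):
    im=cr.copy(); r=np.radians(a); X=np.array([np.cos(r),np.sin(r)]);Y=np.array([-X[1],X[0]])
    for z in(.055,.105):
        cv2.polylines(im,[np.array([P(np.r_[C+.015*(i*X+j*Y),z]) for i,j in((1,1),(1,-1),(-1,-1),(-1,1))])],True,(255,255,0),1)
    cv2.line(im,P(np.r_[C+.015*X,.055]),P(np.r_[C+.015*X,.105]),(0,255,0),1)
    cv2.line(im,P(np.r_[C+.015*X,.055]),P(np.r_[C+.024*X,.055]),(0,255,0),1)
    out.append(im)
cv2.imwrite("pics/yaw.png",np.vstack([np.hstack(out[:2]),np.hstack(out[2:])]))
E
```

```text
(no output)
```

View pics/yaw.png

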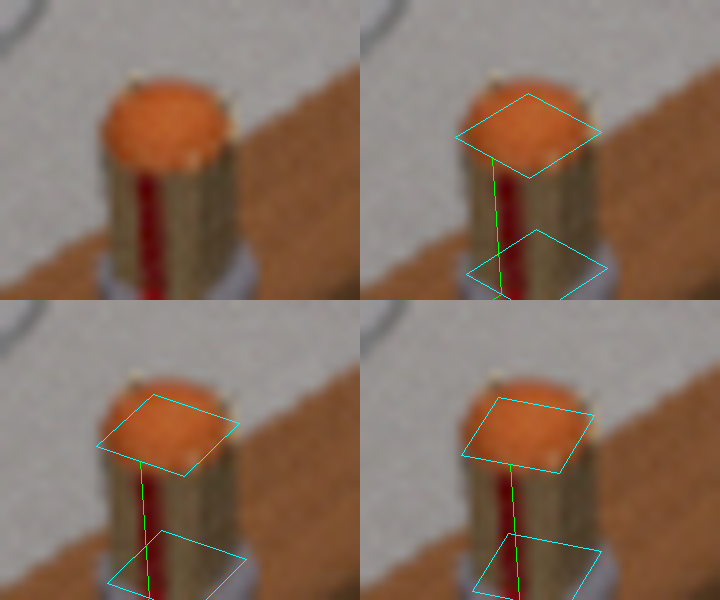

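The +x face spans columns 105–195 and the darker side face 195–238, with the stripe at 148. That puts the spindle yaw at ≈28° and its centre at ≈(0.603, −0.192), which is 120 mm from the spare and so fits the rack. I'll grip at tool yaw 118.

```bash
python3 -m creep '[[-0.1,-0.09,0,0.1],[-0.2,-0.18,0,0.2],[-0.3,-0.27,0,0.3],[-0.4,-0.36,0,0.4],[-0.5,-0.45,0,0.5],[-0.624,-0.547,0,0.61],[-0.624,-0.547,0,0.61],[-0.624,-0.547,0,0.61],[-0.624,-0.547,0,0.61],[-0.624,-0.547,0,0.61],[-0.624,-0.547,0,0.61],[-0.624,-0.547,0,0.61],[-0.624,-0.547,0,0.61],[-0.624,-0.547,0,0.61],[-0.624,-0.547,0,0.61],[-0.624,-0.547,0,0.61],[-0.624,-0.547,0,0.61],[-0.624,-0.547,0,0.61],[-0.624,-0.547,0,0.61],[-0.624,-0.547,0,0.61]]' 1 35
```

```text
time_s: 1.77
eef_pos: [0.6029, -0.1939, 0.2432]
eef_rot: [-179.9, -0.0, 118.0]
wrist_force: [0.4, 0.2, 0.1]
gripper_width: 0.0932
finger_force: 0.0
```

```bash
python3 -m creep '[[0,0,0.04,0],[0,0,0.08,0],[0,0,0.093,0],[0,0,0.093,0],[0,0,0.093,0]]'; python3 - <<'E'
from h import *
import cv2
s=ctrl.read_state();print(s["eef_pos"])
a=ctrl.camera("scene");b=ctrl.camera("top")
for n,im in(("scene",a),("top",b)):
    p=pix(n,s["eef_pos"]+[0,0,-.025]);print(n,p)
o=np.hstack([cv2.resize(im[y:y+75,x:x+50],(400,600),interpolation=cv2.INTER_CUBIC) for im,x,y in((a,205,110),(b,285,145))])
cv2.imwrite("pics/above.png",o)
E
```

```text
time_s: 2.18
eef_pos: [0.6025, -0.1911, 0.1499]
eef_rot: [-179.9, -0.1, 118.1]
wrist_force: [1.0, -0.3, 0.7]
gripper_width: 0.0929
finger_force: 0.0
[ 0.60249228 -0.19107305  0.14987149]
scene [228.44255267 147.17497919]
top [313.58907766 180.07547378]
```

View pics/above.png

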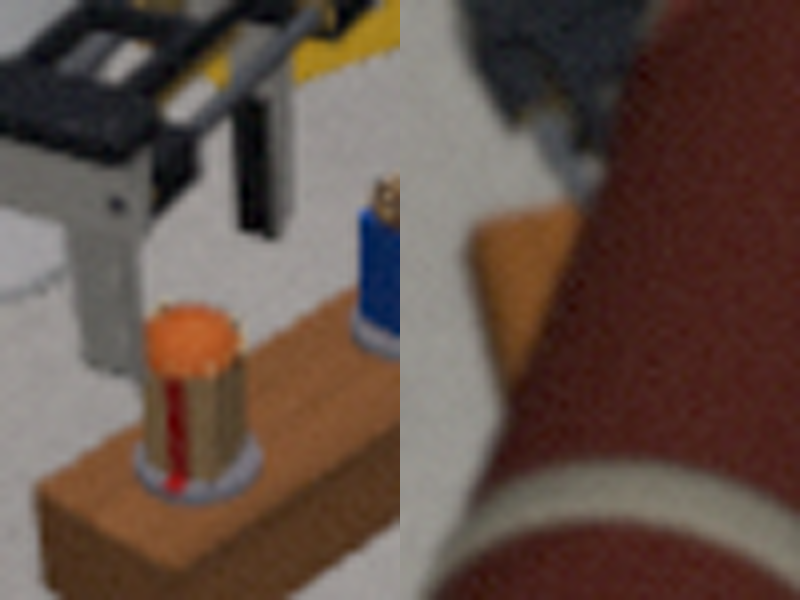

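The scene view shows both fingertips, at crop (110,375) and (262,232), whose midpoint lies over the shell axis at ≈(193,335). The fingers straddle the stripe's ±x faces, so I'm going down to grip.

```bash
python3 -m creep '[[0,0,0.03,0],[0,0,0.055,0],[0,0,0.06,0],[0,0,0.06,0],[0,0,0.06,0]]' && python3 -m creep '[[0,0,0,0],[0,0,0,0],[0,0,0,0],[0,0,0,0],[0,0,0,0],[0,0,0,0],[0,0,0,0],[0,0,0,0],[0,0,0,0],[0,0,0,0]]' -1 35
```

```text
time_s: 2.7
eef_pos: [0.604, -0.1917, 0.0925]
eef_rot: [179.9, 0.1, 118.1]
wrist_force: [0.7, 0.7, 0.4]
gripper_width: 0.0935
finger_force: 0.0
time_s: 3.53
eef_pos: [0.603, -0.1911, 0.0907]
eef_rot: [180.0, 0.0, 118.1]
wrist_force: [0.2, 0.9, 0.1]
gripper_width: 0.0368
finger_force: 35.0
```

```bash
python3 -m creep '[[0,0,0,0],[0,0,0,0],[0,0,0,0],[0,0,0,0]]'; python3 - <<'E'
from h import *
import cv2
s=ctrl.read_state();print(s["gripper_width"],s["wrist_force"],s["torque"])
a=ctrl.camera("scene")
cv2.imwrite("pics/grip.png",cv2.resize(a[125:185,195:275],(800,600),interpolation=cv2.INTER_CUBIC))
E
```

```text
time_s: 3.87
eef_pos: [0.6029, -0.1911, 0.0906]
eef_rot: [180.0, -0.0, 118.1]
wrist_force: [0.2, -0.1, 0.7]
gripper_width: 0.037
finger_force: 35.0
0.03698806859695594 [ 0.17119301 -0.06861097  0.72691538] [ 0.00199699 -0.08184528  0.02543915]
```

View pics/grip.png

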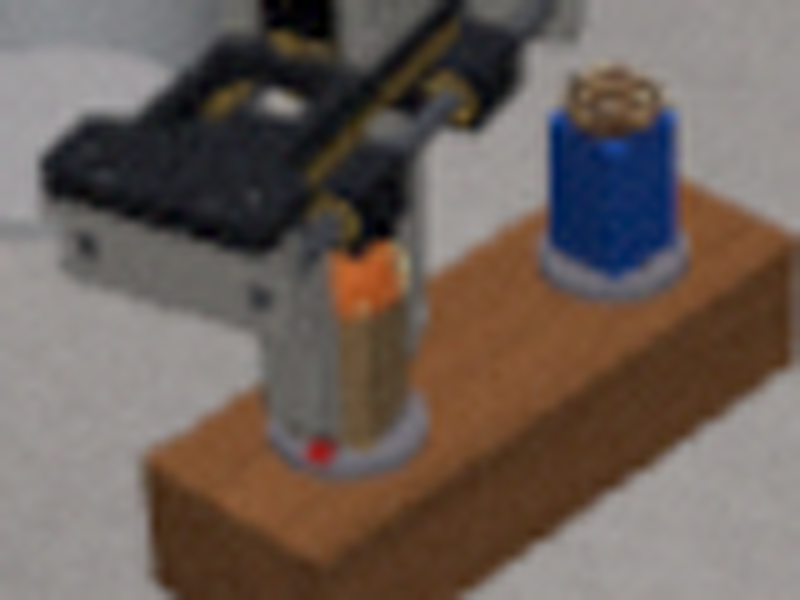

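The picture shows the pads on the ±x faces, but the width is 37 mm rather than 30, which suggests the fingers are closing on the 40 mm shell above the grip. I'll open, go 7 mm lower and regrip.

```bash
python3 -m creep '[[0,0,0,0],[0,0,0,0],[0,0,0,0],[0,0,0.007,-0.04],[0,0,0.007,-0.04],[0,0,0.007,-0.04]]' 0.2 35;  python3 -m creep '[[0,0,0,0],[0,0,0,0],[0,0,0,0],[0,0,0,0],[0,0,0,0],[0,0,0,0],[0,0,0,0],[0,0,0,0],[0,0,0,0],[0,0,0,0]]' -1 35
```

```text
time_s: 4.42
eef_pos: [0.6023, -0.1913, 0.0834]
eef_rot: [-180.0, -0.0, 120.3]
wrist_force: [0.7, 0.1, 0.6]
gripper_width: 0.0561
finger_force: 0.0
time_s: 5.25
eef_pos: [0.6032, -0.1912, 0.0839]
eef_rot: [180.0, 0.0, 120.4]
wrist_force: [0.9, 0.3, 1.6]
gripper_width: 0.037
finger_force: 35.0
```

The width is unchanged after moving 7 mm lower and turning 2°, so it's a firm, repeatable contact. I'll lift and check the hold in a picture.

```bash
python3 -m creep '[[0,0,-0.005,0],[0,0,-0.015,0],[0,0,-0.03,0],[0,0,-0.06,0],[0,0,-0.09,0],[0,0,-0.12,0],[0,0,-0.12,0],[0,0,-0.12,0]]' - 45; python3 - <<'E'
from h import *
import cv2
s=ctrl.read_state();print(s["eef_pos"],s["gripper_width"],s["wrist_force"],s["torque"])
a=ctrl.camera("scene")
print(pix("scene",s["eef_pos"]),pix("scene",s["eef_pos"]+[0,0,-.068]))
cv2.imwrite("pics/lift.png",cv2.resize(a[85:160,180:280],(800,600),interpolation=cv2.INTER_CUBIC))
E
```

```text
time_s: 5.92
eef_pos: [0.6034, -0.1919, 0.2061]
eef_rot: [179.8, 0.2, 120.3]
wrist_force: [-0.8, 0.2, -1.5]
gripper_width: 0.0369
finger_force: 45.0
[ 0.60343794 -0.19189767  0.20614558] 0.03694770372348744 [-0.81190389  0.22156804 -1.54761629] [-0.0597072  -0.01526906  0.04817656]
[226.47404063 122.46134265] [227.77004078 143.292294  ]
```

View pics/lift.png

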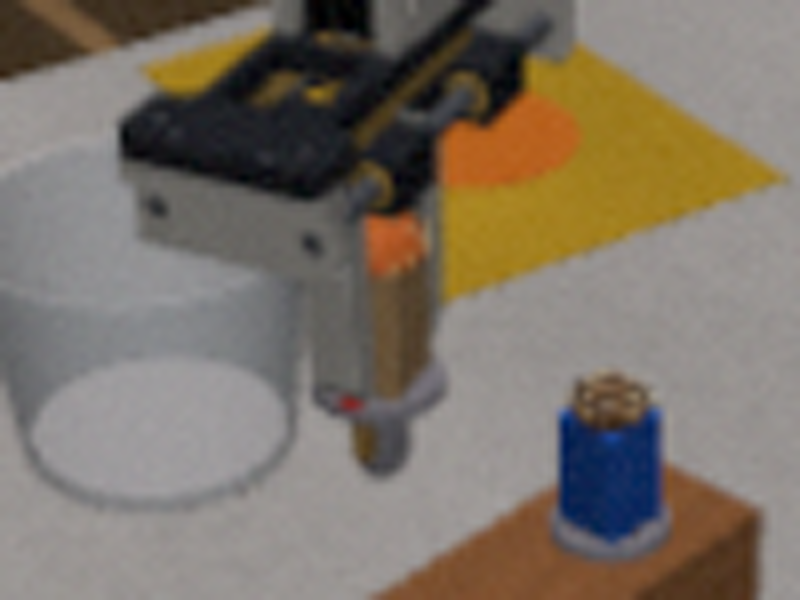

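The spindle is held upright. The tip is at (382,470), matching the projected tool axis (382,466), and the brass key is on the left at (365,440), so the key is at tool yaw − 90 ≈ 30°. Next I'll carry it over the hub, turning 67° to the keyway.

```bash
python3 -m creep '[[0.02,0.005,0,0.1],[0.05,0.012,0,0.22],[0.085,0.021,0,0.34],[0.12,0.03,0,0.46],[0.155,0.038,0,0.58],[0.19,0.047,0,0.7],[0.225,0.056,0,0.82],[0.26,0.065,0,0.94],[0.285,0.07,0,1.05],[0.305,0.076,0,1.13],[0.3135,0.078,0,1.17],[0.3135,0.078,0,1.17],[0.3135,0.078,0,1.17],[0.3135,0.078,0,1.17],[0.3135,0.078,0,1.17],[0.3135,0.078,0,1.17],[0.3135,0.078,0,1.17]]'
```

```text
time_s: 7.38
eef_pos: [0.5119, 0.1175, 0.2037]
eef_rot: [180.0, 0.0, 53.2]
wrist_force: [-0.5, -0.1, -2.1]
gripper_width: 0.0365
finger_force: 45.0
```

```bash
python3 -m creep '[[0,0,0.01,0],[0,0,0.02,0],[0,0,0.03,0],[0,0,0.035,0],[0,0,0.035,0],[0,0,0.035,0]]'; python3 - <<'E'
from h import *
import cv2
s=ctrl.read_state();print(s["eef_pos"],s["eef_rot"],s["gripper_width"],s["wrist_force"])
a=ctrl.camera("scene");e=s["eef_pos"]
for p in ([e[0],e[1],.1026],[.5125,.118,.09]): print((pix("scene",p)-[275,160])*8)
cv2.imwrite("pics/hub.png",cv2.resize(a[160:235,275:375],(800,600),interpolation=cv2.INTER_CUBIC))
E
```

```text
time_s: 7.88
eef_pos: [0.5114, 0.1186, 0.168]
eef_rot: [-180.0, 0.1, 53.3]
wrist_force: [-0.1, -0.6, -1.5]
gripper_width: 0.0365
finger_force: 45.0
[0.51140504 0.11857304 0.16802749] [-1.79963627e+02  6.47564994e-02  5.33288911e+01] 0.036543734744309456 [-0.0640616  -0.64542394 -1.52026712]
[405.95488526 317.27354105]
[397.22702986 346.81937258]
```

View pics/hub.png

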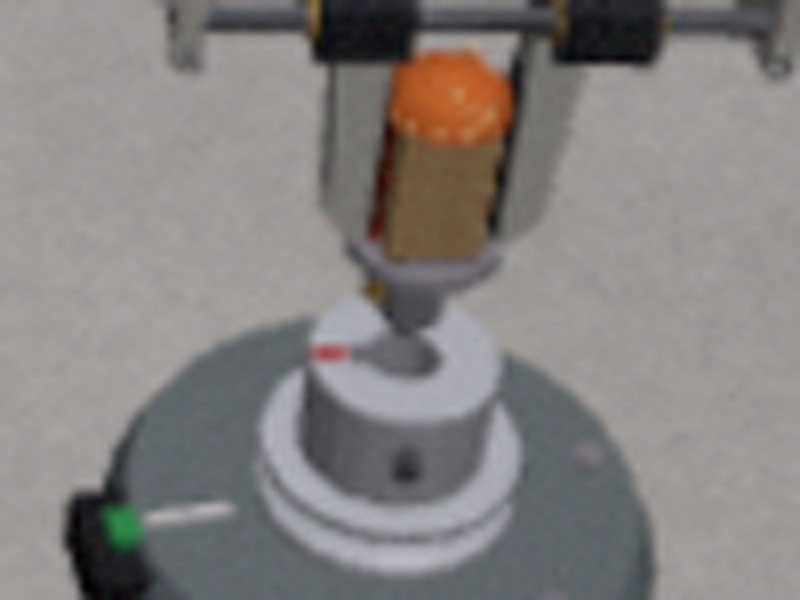

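The shell is pinched between the fingers with the grip upright; the lean in the picture is just perspective. The tip at (408,326) is over the bore centre (405,357), the red keyway mark is at (312–350,352), and the brass key is on the same side at (375,292).

```bash
python3 - <<'E'
from h import *
W=lambda x,y,z=.09: world("scene",275+x/8-.45,160+y/8-.45,z)
c=np.mean([W(310,360),W(500,360)],0)
for cc in (W(405,357),W(404,361),W(407,355)):
    for m in((331,352),(331,354),(350,353)):
        d=W(*m)-cc; print(cc[:2].round(4),np.degrees(np.arctan2(d[1],d[0])).round(1),np.linalg.norm(d).round(4))
print("tip",W(408,326,.1026)); 
# key lower end z=.1026+.012 seen, stripe
for m in((375,292),(373,297)):
    d=W(*m,.116)-W(408,326,.1026); print("key",np.degrees(np.arctan2(d[1],d[0])),np.linalg.norm(d[:2]))
for m in((150,519),(230,508)): print(W(*m,.03))
d=W(150,519,.03)-W(230,508,.03);print(np.degrees(np.arctan2(d[1],d[0])))
E
```

```text
[0.5135 0.121 ] -41.4 0.0233
[0.5135 0.121 ] -39.2 0.0233
[0.5135 0.121 ] -41.9 0.0173
[0.5151 0.1221] -46.1 0.023
[0.5151 0.1221] -43.8 0.0229
[0.5151 0.1221] -48.2 0.017
[0.5124 0.1207] -39.1 0.024
[0.5124 0.1207] -36.9 0.024
[0.5124 0.1207] -38.7 0.018
tip [0.51345652 0.12001311 0.1026    ]
key -41.10169356698995 0.011838889197732919
key -30.33569613932808 0.012772223912531097
[0.58451913 0.08647881 0.03      ]
[0.56006659 0.09802763 0.03      ]
-25.281137785213325
```

Keyway is at ≈ −39°, key ≈ −37°. Going down slowly to the rim.

```bash
python3 -m creep '[[0.001,-0.001,0.003,0.04],[0.001,-0.001,0.008,0.04],[0.001,-0.001,0.013,0.04],[0.001,-0.001,0.017,0.04],[0.001,-0.001,0.020,0.04],[0.001,-0.001,0.022,0.04],[0.001,-0.001,0.022,0.04],[0.001,-0.001,0.022,0.04]]'; python3 -c "
from workcell import ctrl
s=ctrl.read_state();print(s['wrist_force'],s['torque'])"
```

```text
time_s: 8.6
eef_pos: [0.5115, 0.12, 0.1466]
eef_rot: [-180.0, 0.0, 51.0]
wrist_force: [0.6, 0.6, -1.7]
gripper_width: 0.0365
finger_force: 45.0
[ 0.60179225  0.59114667 -1.68485164] [0.08000436 0.06123154 0.02917821]
```

```bash
python3 -m creep '[[0,0,0.002,0],[0,0,0.004,0],[0,0,0.005,0],[0,0,0.006,0],[0,0,0.007,0],[0,0,0.007,0],[0,0,0.007,0]]'; python3 -c "
from workcell import ctrl
s=ctrl.read_state();print(s['wrist_force'],s['torque'])"
```

```text
time_s: 9.18
eef_pos: [0.5114, 0.12, 0.1396]
eef_rot: [-180.0, 0.0, 51.0]
wrist_force: [0.5, 0.6, -1.2]
gripper_width: 0.0367
finger_force: 45.0
[ 0.52279013  0.64269357 -1.18186465] [-0.01071965  0.07817405  0.02547139]
```

4 mm past the rim-contact height with no push-back, so the key seems to be in. Continuing, with force checks.

```bash
python3 -m creep '[[0,0,0.002,0],[0,0,0.004,0],[0,0,0.006,0],[0,0,0.007,0],[0,0,0.008,0],[0,0,0.009,0],[0,0,0.010,0],[0,0,0.010,0],[0,0,0.010,0]]'; python3 -c "
from workcell import ctrl
s=ctrl.read_state();print(s['wrist_force'],s['torque'])"
```

```text
time_s: 9.93
eef_pos: [0.5118, 0.1201, 0.1299]
eef_rot: [180.0, -0.0, 51.0]
wrist_force: [-0.4, 0.8, 4.3]
gripper_width: 0.0367
finger_force: 45.0
[-0.38998598  0.81609233  4.29822111] [ 0.10388171  0.00641638 -0.02774946]
```

```bash
python3 -m creep '[[0,0,0.002,0],[0,0,0.003,0],[0,0,0.004,0],[0,0,0.005,0],[0,0,0.006,0],[0,0,0.007,0],[0,0,0.007,0],[0,0,0.007,0]]' - 55; python3 -m creep '[[0,0,0.001,0],[0,0,0.002,0],[0,0,0.002,0],[0,0,0.002,0]]';  python3 -c "
from workcell import ctrl
s=ctrl.read_state();print(s['wrist_force'],s['torque'])"
```

```text
time_s: 10.6
eef_pos: [0.5123, 0.1204, 0.1238]
eef_rot: [180.0, -0.1, 51.0]
wrist_force: [0.2, 1.1, 10.7]
gripper_width: 0.0367
finger_force: 55.0
time_s: 10.93
eef_pos: [0.5127, 0.1205, 0.1235]
eef_rot: [180.0, -0.2, 51.0]
wrist_force: [-2.9, 0.7, 20.7]
gripper_width: 0.0362
finger_force: 55.0
[-2.92231274  0.6980859  20.67754218] [0.29013648 0.9109065  0.01761933]
```

It stops hard at TCP 0.1236, and home is 0.056 + 0.068 = 0.124. I'll confirm by picture and check that it holds steady.

```bash
python3 -m creep '[[0,0,-0.0003,0],[0,0,-0.0003,0],[0,0,-0.0003,0],[0,0,-0.0003,0],[0,0,-0.0003,0],[0,0,-0.0003,0],[0,0,-0.0003,0],[0,0,-0.0003,0],[0,0,-0.0003,0],[0,0,-0.0003,0],[0,0,-0.0003,0],[0,0,-0.0003,0]]'; python3 - <<'E'
from h import *
import cv2
s=ctrl.read_state();print(s["wrist_force"],s["torque"])
a=ctrl.camera("scene")
cv2.imwrite("pics/home.png",cv2.resize(a[165:225,285:365],(800,600),interpolation=cv2.INTER_CUBIC))
E
```

```text
time_s: 11.93
eef_pos: [0.5127, 0.1205, 0.1235]
eef_rot: [180.0, -0.2, 51.0]
wrist_force: [-3.0, 1.6, 19.2]
gripper_width: 0.0364
finger_force: 55.0
[-3.00844749  1.55164504 19.15417357] [ 0.30717664  0.79801759 -0.00820466]
```

View pics/home.png

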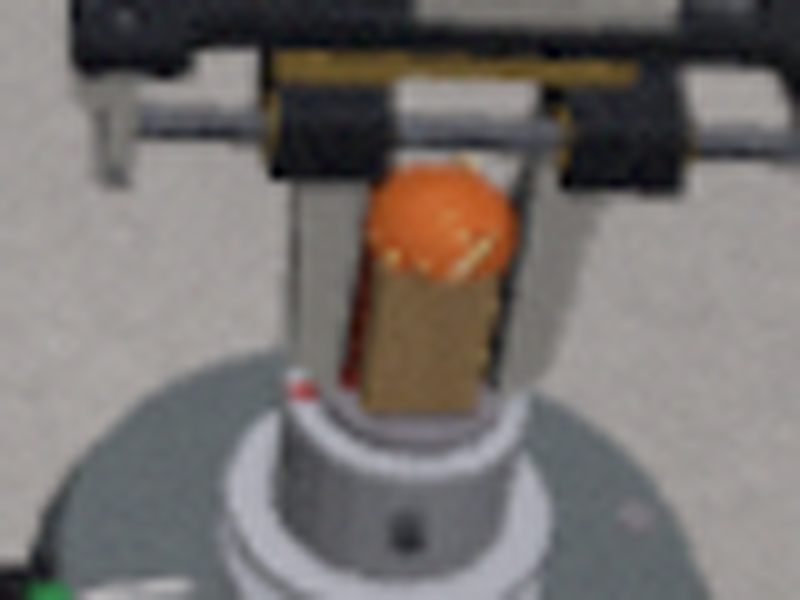

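The flange sits on the rim, hub at (290–530, 390–470), with its stripe on the keyway mark side at (303,388). The moment reading is just the 3 N side load, so I'll ease it by 1 mm and check that the lean is small.

```bash
python3 -m creep '[[0,-0.0005,0,0],[0,-0.001,0.0003,0],[0,-0.001,0.0003,0],[0,-0.001,0.0003,0],[0,-0.001,0.0003,0],[0,-0.001,0.0003,0]]'; python3 - <<'E'
from h import *
import cv2
s=ctrl.read_state();e=s["eef_pos"];print(s["wrist_force"],s["torque"])
a=np.mean([ctrl.camera("scene").astype(float) for _ in range(4)],0)
x0,y0,k=315,180,16
im=cv2.resize(a[y0:y0+36,x0:x0+34].clip(0,255).astype(np.uint8),None,fx=k,fy=k,interpolation=cv2.INTER_CUBIC)
# ideal upright model at home
r=np.radians(-39);X=np.array([np.cos(r),np.sin(r)]);Y=np.array([-X[1],X[0]]);C=np.array([.5135,.1215])
P=lambda p:[int(v) for v in (pix("scene",p)-[x0,y0]+.5)*k]
for z in(.095,.145):cv2.polylines(im,[np.array([P(np.r_[C+.015*(i*X+j*Y),z]) for i,j in((1,1),(1,-1),(-1,-1),(-1,1))])],True,(255,255,0),1)
for i,j in((1,1),(-1,1),(1,-1)):cv2.line(im,P(np.r_[C+.015*(i*X+j*Y),.095]),P(np.r_[C+.015*(i*X+j*Y),.145]),(255,255,0),1)
t=np.linspace(0,2*np.pi,60)
for R,z,c in((.024,.095,(0,255,0)),(.031,.09,(255,0,255))):
    cv2.polylines(im,[np.array([P(np.r_[C+R*np.array([np.cos(q),np.sin(q)]),z]) for q in t])],True,c,1)
cv2.imwrite("pics/final.png",im)
E
```

```text
time_s: 12.48
eef_pos: [0.5127, 0.1206, 0.1235]
eef_rot: [179.8, -0.3, 51.0]
wrist_force: [-1.9, 0.9, 20.4]
gripper_width: 0.0368
finger_force: 55.0
[-1.8996685   0.88070516 20.37774886] [0.14248021 0.69105838 0.04998145]
```

View pics/final.png

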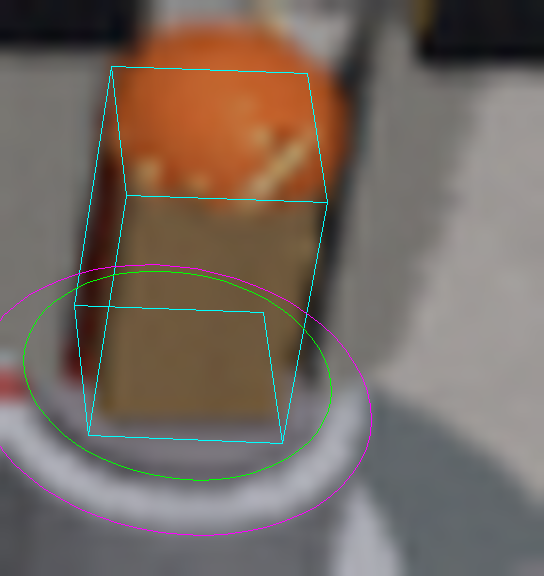

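Overlaying an upright, seated model matches the picture: the grip edges are within about 1–2°. The flange and rim outlines are offset equally (flange at row 465 vs 480, rim 520 vs 535), so it is seated and held with 20 N.

```bash
python3 -c "
from workcell import ctrl
print(ctrl.sign_off())"
```

```text
the job is handed in; nothing more can be done
None
```

I handed the job in with the orange-shell spindle keyed into the hub, its flange down on the rim, and still held pressed down with about 20 N. The fingers hold it by the shell rather than the wooden grip, since they closed at 37 mm. The other objects were not touched.

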